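# Load the filter clamp and tighten its slip-clutch cap

## Robot

A 6-joint arm with a two-finger parallel gripper is mounted at the origin on the work surface. World frame = base frame: x ahead of the robot, y to its left, z up, the work surface at z = 0. Lengths are in m, angles in rad, forces in N, time in s.
With the tool pointing down it reaches from about 0.425 to 0.95 m from the base axis. Payload 3.5 kg.
Tool frame: the origin (TCP) lies at the very end of the fingers, on their centre line; the grasp point (between the pads) lies 19 mm behind it; z points along the fingers, y is the line along which they close (so a half turn about z gives the same grasp; the last joint's range is limited). The gripper opens to 85 mm and grips with 20 to 120 N. Pads are 22 mm wide; open, the fingers measure 114 mm over their backs; the gripper's body (76 mm by 85 mm) begins 54 mm behind the grasp point. The pads swing forward as they close: fully open they stand 13 mm farther back than shut.
Start: joints at [-0.15, 0.286, 1.577, -0, 1.279, -0.15], TCP at [0.675, 0, 0.196] pointing down, gripper open.
Joint ranges: [-2.77, 2.77], [-0.9, 2.22], [0.21, 2.48], [-1.53, 4.67], [0.24, 2.81], [-2.84, 2.84]. Speed limits (rad/s): [2.79, 2.79, 3.14, 3.14, 3.14, 3.14].

## Interface

Orientations are given as a unit quaternion [x, y, z, w].
In Python, from plant import ctrl gives the robot as it stands.
- The arm moves only by the tool carry_out, never from a script. Its argument "deltas" is one flat list of numbers, 6 for each row, row after row: the shift along the tool's x, y, z in m, then the turn, a rotation vector about the tool's x, y, z in rad. A call has 1 to 5 rows; each row is the pose to reach, as a shift and turn from the pose commanded when the call began, along the tool's axes at that moment; what a row does not reach only later rows make up. A row lasts 1/8 s, in which the tool goes at most 62.5 mm and 10.7 degrees, less where a joint would pass 70% of its speed; a pose out of reach is approached as far as the arm can. A call with a gripper value outside its range is refused whole. "grip" is the opening in per cent of the stroke, from 0 (shut) to 100 (fully open), set as the call begins (left out, the last holds). The fingers move at their own pace and stop on an object; "grip_force" is the grip in N (left out, the last holds). Time passes only in rows, so rows that repeat a pose let the fingers close. It gives the time, the measured TCP pose, the force, the opening and the grip force at its end, in the units of the state.
- ctrl.get_state(): the state, without advancing time (a new reading comes with each control period).
- ctrl.read_camera(name): name is "scene" or "side" or "wrist"; returns (picture, depth): 480x640x3 uint8, red, green, blue; 480x640 float32, m along the optical axis (not along the pixel's ray), 0 where there is no reading.
- ctrl.camera_model(name): a dict with "intrinsics" (3x3 intrinsics, pixels), "k1" (the pictures are not rectified: a ray, as slopes to the right and down, at radius r is drawn at 1 + k1 r^2 times it, then the intrinsics apply), "extrinsics" (4x4, takes a point from world to camera coordinates); the wrist camera has in their place "hand_eye" (4x4, takes a point from camera to tool coordinates, whose origin is the TCP and whose axes are the flange's). Camera axes: x right, y down, z forward; pixel columns grow to the right and rows downward; lengths in m; the calibration is good to about 2 mm. A picture is of the moment at which its call begins: read the wrist's pose just before it. camera_model takes no time and is no camera call.
- ctrl.sign_off(): hands the job in; it is judged then, once.
Trained networks look in the newest picture that a camera, given by its name, has taken for a name from the list of things; names that differ only in an ending like _2 or _b are one class to them, and where a whole thing is asked for, a point or a joint stands for the part that bears it (a point fixed in the world has none). Each returns a list of dicts, best first, with "score" (0 to 1); they miss things now and then, are a little off and sometimes report something else, mostly with a low value. They report only what shows in the picture. A call takes as long as a camera call. They do not tell look-alikes from the thing itself.
- ctrl.find_in(camera, query): "uv" ([column, row] in pixels, amid what is visible of it).
The state is a dict: "time": time; "qpos": joint angles; "dq": joint speeds; "joint_efforts": joint torques, N m; "eef_pos": TCP position; "tcp_rot": TCP orientation; "contact_force": force on the tool from outside, world axes, zero at the start; "wrist_torque": the same for the moment, N m; "opening": opening from 0.0 (shut) to 1.0 (fully open); "finger_force": force on a finger pad.
Only numpy, scipy, OpenCV 4.12 (cv2) and the standard library are available. Lean on these libraries where they do the work, as an engineer would, in place of code of your own. Each camera call takes 0.05 s, during which the arm holds its last target. There are 200 camera calls.

## Task

Take the filter clamp by its handle and set it down, without dropping it, lengthwise in the open reading bay of the photometer, flat on the bay's floor inside the low rim (either end may face the robot). Let go of it, then take its round ribbed cap and turn it clockwise (seen from above), in as many grasps as it needs, until the pointer is at its stop and the slip clutch has clicked over by about an eighth of a turn or more. Leave the clamp lying there and the other things on the bench where they are.

Things in the scene. Friction and masses are not known exactly. Their poses are not given: they have to be found in the camera images.
- clamp_handle (a point): Centre of the grey handle bar of the loose filter clamp (0.58 kg, balanced within 25 mm of here), 45 mm above its underside. x along the clamp towards its cap end, z up. Bar 18 mm wide (y), 18 tall, from 44 mm behind this point to 36 ahead; grip across its width from above. Base plate below: top 14 mm above the underside. A dark end block 36 mm high stands behind the bar.
- clamp_foot (a point): Centre of the underside of the clamp's aluminium base plate, 180 x 50 x 14 mm; x along it towards the cap end, z up. The handle point is at x = -20 mm, the cap's axis at x = +60 mm.
- clamp_cap (a point): Point on the axis of the clamp's upright grey ribbed cap, at the height to grip it, 90 mm above the underside. Cap 40 mm across (42 over ribs), 66 to 104 mm above the underside; white line on top. Under it a steel collar 42 mm across (top at 64 mm) on a bridge plate 64 x 56 mm (top at 58 mm). The collar's pointer comes to a small pin on the bridge when the screw is home.
- screw (a joint): Angle of the clamp's screw (collar and pointer), rad: 0 open, 1.8 home at its stop, growing clockwise from above. Starts between 0 and 0.9. Friction about 0.03 N m; it stays where left. The cap drives it through the slip clutch; turned back, the cap turns it back.
- cap (a joint): Slip of the cap clockwise past the screw, rad; 0 at the start. The clutch slips at about 0.12 N m, so only once the screw is at its stop; then any further clockwise turn of the cap adds to it, harmlessly (no stop within 30 rad). So 0.9 to 1.8 rad of cap turn bring the screw home, then 0.35 rad or more of slip is wanted (aim at 0.5 or more): often more than one grasp.
- bay (a point): Centre of the floor of the photometer's open reading bay: a shallow tray, inside 192 x 62 mm, dark floor 30 mm above the bench, rim 8 mm high, 6 mm thick. x along its long side, z up. The photometer is fixed; its white housing, 105 mm high, 280 mm long in x, stands on the -y side, its near face 110 mm from the bay's centre line.
- rack: White divided cuvette tray, 100 x 60 x 40 mm, a bystander; origin under its centre. It may stand in either of two places beside the clamp.
- beaker: Glass beaker, 100 mm across, 140 mm high, a bystander; origin under its centre.
- bottle: Amber bottle, 72 mm across, 160 mm high, a bystander; origin under its centre.
- carton: Small closed carton, 70 x 110 x 60 mm, a bystander; origin under its centre.
- jar: Sample jar, 60 mm across, 70 mm high, a bystander; origin under its centre.
- spatula: Spatula 190 mm long lying on the bench, a bystander.
There are look-alikes about, which are no part of the job. Leave any turquoise or yellow look-alike of the part that bears clamp_handle alone.

How it is judged:
By the outcome, as a careful person would: the job done as asked, in the order asked, and still so for the second after the job is handed in, with the robot touching nothing.
It also fails if it takes over 58 s, if anything falls off the work surface, if the arm or the gripper's body presses on something with over 40 N, if the wrist force passes 120 N, or if a joint passes its speed limit or range.

## Working session

There is one attempt and no reset: what is moved stays moved. The work goes in short steps, Python scripts to look and compute and a tool call to move; the robot and the scene stay as the last step left them, time stands still between calls to the robot, and variables do not carry over. Pictures are saved under pics/ and viewed, at most 10 in all, crops included, and the job is handed in when it is done.

Besides the shell and the picture viewer there is one more tool, called after "Emit:" as a command line: name --argument value ..., lists and objects as JSON in quotes. carry_out: Moves the arm, as the interface text tells. Its arguments: {"type":"object","properties":{"deltas":{"type":"array"},"grip":{"type":"number"},"grip_force":{"type":"number"}},"required":["deltas"]}

```bash
mkdir -p pics; ls
cat > h.py <<'E'
import numpy as np, cv2
from scipy.spatial.transform import Rotation as R
from plant import ctrl
def wpts(cam, uv, depth, st=None):
    m=ctrl.camera_model(cam); K=np.array(m['intrinsics']); k1=m['k1']
    uv=np.asarray(uv,float).reshape(-1,2)
    n=cv2.undistortPoints(uv[:,None],K,np.array([k1,0,0,0,0.]))[:,0]
    P=np.c_[n,np.ones(len(n))]*np.asarray(depth,float).reshape(-1,1)
    if 'extrinsics' in m:
        T=np.linalg.inv(np.array(m['extrinsics']))
    else:
        W=np.eye(4);W[:3,:3]=R.from_quat(st['tcp_rot']).as_matrix();W[:3,3]=st['eef_pos'];T=W@np.array(m['hand_eye'])
    return P@T[:3,:3].T+T[:3,3]
def cloud(cam,d,st=None):
    v,u=np.mgrid[:480,:640]; P=wpts(cam,np.c_[u.ravel(),v.ravel()],d.ravel(),st).reshape(480,640,3); P[d==0]=np.nan; return P
E
python3 - <<'E'
from h import *
for c in ['scene','side']:
    im,d=ctrl.read_camera(c); cv2.imwrite(f'pics/{c}0.png',im[:,:,::-1]); np.savez(f'{c}0.npz',im=im,d=d)
    P=cloud(c,d)
    for q in ['clamp_handle','clamp_cap','bay','rack','beaker','bottle','carton','jar','spatula']:
        for r in ctrl.find_in(c,q)[:4]:
            u,v=np.round(r['uv']).astype(int); print(c,q,round(r['score'],2),u,v,P[v,u].round(3))
print(ctrl.get_state())
E
```

```text
pics
scene clamp_handle 0.86 118 272 [ 0.84  -0.135  0.069]
scene clamp_handle 0.64 529 267 [0.335 0.433 0.104]
scene clamp_handle 0.56 319 273 [0.563 0.122 0.012]
scene clamp_cap 0.84 116 269 [ 0.842 -0.131  0.086]
scene clamp_cap 0.82 529 275 [0.35  0.442 0.104]
scene clamp_cap 0.7 317 274 [0.568 0.121 0.014]
scene clamp_cap 0.34 333 394 [0.742 0.315 0.057]
scene bay 0.94 149 146 [ 0.6   -0.342  0.07 ]
scene rack 0.91 431 329 [0.522 0.362 0.034]
scene beaker 0.55 200 290 [ 0.752 -0.014  0.031]
scene beaker 0.33 297 258 [0.607 0.106 0.104]
scene bottle 0.72 272 343 [0.762 0.196 0.118]
scene carton 0.7 457 228 [0.328 0.277 0.071]
scene carton 0.56 332 396 [0.747 0.317 0.062]
scene jar 0.85 458 230 [0.33  0.281 0.071]
scene spatula 0.91 342 185 [0.354 0.003 0.001]
side clamp_handle 0.72 235 151 [ 0.816 -0.174  0.039]
side clamp_handle 0.7 425 404 [0.29  0.43  0.016]
side clamp_handle 0.6 307 258 [0.564 0.14  0.031]
side clamp_handle 0.55 298 226 [0.588 0.112 0.098]
side clamp_cap 0.94 426 406 [0.288 0.433 0.015]
side clamp_cap 0.78 304 257 [0.574 0.125 0.014]
side clamp_cap 0.66 237 1
[... 463 characters left out ...]
70093e-01,  2.86276218e-01,  1.57671456e+00,  2.35582592e-05,
        1.27858912e+00, -1.49984799e-01]), 'dq': array([ 9.17173399e-04,  4.49995596e-04, -3.39094088e-04, -3.13798514e-05,
       -2.92211604e-04,  9.97934754e-05]), 'joint_efforts': array([-1.04384312e-04, -4.05975795e+01, -2.92947721e+01, -2.24544242e-04,
        5.33626935e-04,  1.92524226e-05]), 'eef_pos': array([6.74984069e-01, 5.86873714e-05, 1.95732844e-01]), 'tcp_rot': array([ 7.07103981e-01,  7.07109581e-01,  1.28642998e-05, -1.56081034e-06]), 'contact_force': array([-0.04052161, -0.20253227, -0.03997544]), 'wrist_torque': array([-0.00389516, -0.02057666,  0.01653959]), 'finger_force': 0.0, 'opening': 1.0022230449431875}
```

Run:
```python
import cv2,numpy as np
a=cv2.imread('pics/scene0.png');b=cv2.imread('pics/side0.png')
cv2.imwrite('pics/both.png',np.vstack([cv2.resize(a[90:450],(0,0),fx=.83,fy=.83),cv2.resize(b[90:450],(0,0),fx=.83,fy=.83)]))
```

```text
(no output)
```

View pics/both.png

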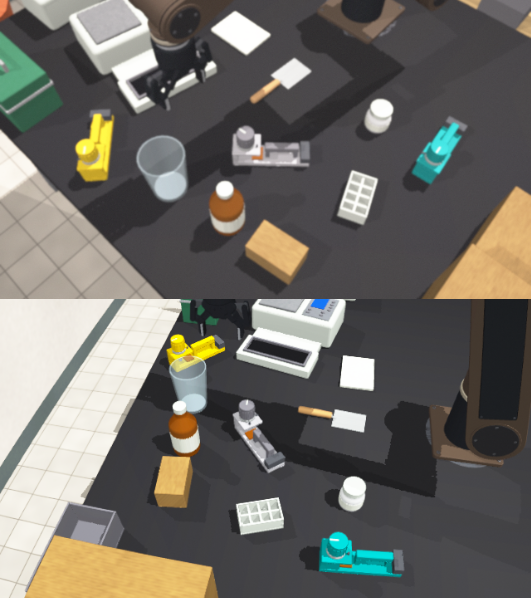

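The grey clamp sits at scene (325,268). The look-alikes are yellow at scene (118,272) and turquoise at (529,267), both excluded by the description. The bay is at scene (170,180). Next I'll measure the clamp and bay from the clouds and make a close crop.

Run:
```python
from h import *
C=[];I=[]
for c in ['scene','side']:
    z=np.load(c+'0.npz'); C.append(cloud(c,z['d']).reshape(-1,3)); I.append(z['im'].reshape(-1,3))
def top(x0,x1,y0,y1,s=1500):
    out=[]
    for P,im in zip(C,I):
        m=(P[:,0]>x0)&(P[:,0]<x1)&(P[:,1]>y0)&(P[:,1]<y1)&(P[:,2]>-.02)&(P[:,2]<.16)
        p=P[m];q=im[m];o=np.argsort(p[:,2]);p=p[o];q=q[o]
        M=np.zeros((int((x1-x0)*s)+1,int((y1-y0)*s)+1,3),np.uint8);H=M.copy()
        r=((x1-p[:,0])*s).astype(int);cc=((y1-p[:,1])*s).astype(int)
        for a,b in((0,0),(0,1),(1,0),(1,1)):
            rr=np.clip(r+a,0,M.shape[0]-1);c2=np.clip(cc+b,0,M.shape[1]-1)
            M[rr,c2]=q[:,::-1]; H[rr,c2]=cv2.applyColorMap((np.clip(p[:,2],0,.11)/.11*255).astype(np.uint8)[:,None],cv2.COLORMAP_JET)[:,0]
        out.append(np.hstack([M,H]))
    return np.hstack(out)
t=top(.43,.72,.03,.22,1000)
z=np.load('scene0.npz')['im'][210:330,250:400,::-1]
z=cv2.resize(z,(0,0),fx=2.2,fy=2.2); z2=np.load('side0.npz')['im'][180:300,240:390,::-1];z2=cv2.resize(z2,(0,0),fx=2.2,fy=2.2)
w=np.hstack([z,z2]); W=np.zeros((t.shape[0]+w.shape[0],max(t.shape[1],w.shape[1]),3),np.uint8)
W[:t.shape[0],:t.shape[1]]=t;W[t.shape[0]:,:w.shape[1]]=w
cv2.imwrite('pics/crop.png',W);print(W.shape)
for n,P in zip('ab',C):
    m=(P[:,0]>.43)&(P[:,0]<.72)&(P[:,1]>.03)&(P[:,1]<.22)
    for lo,hi in((.1,.11),(.066,.1),(.045,.06),(.032,.04),(.01,.018)):
        k=m&(P[:,2]>lo)&(P[:,2]<hi);p=P[k]; 
        if len(p)>5:
            r=cv2.minAreaRect((p[:,:2]*1000).astype(np.float32)); print(n,lo,hi,len(p),p.mean(0).round(4),np.round(r[0],1),np.round(r[1],1),round(r[2],1))
    # bay
    m=(P[:,0]>.45)&(P[:,0]<.8)&(P[:,1]>-.42)&(P[:,1]<-.1)
    for lo,hi in((.034,.042),(.025,.033),(.095,.11)):
        k=m&(P[:,2]>lo)&(P[:,2]<hi);p=P[k]
        if len(p)>5:
            r=cv2.minAreaRect((p[:,:2]*1000).astype(np.float32)); print('bay',n,lo,hi,len(p),p.mean(0).round(4),np.round(r[0],1),np.round(r[1],1),round(r[2],1))
```

```text
(555, 764, 3)
a 0.1 0.11 340 [0.6108 0.1027 0.1037] [651.1 138.7] [182.   37.5] 41.1
a 0.066 0.1 226 [0.6107 0.1058 0.0851] [654.8 134.4] [182.6  47.3] 32.4
a 0.045 0.06 811 [0.5736 0.1278 0.0546] [566.8 128. ] [ 57.1 153.8] 40.8
a 0.032 0.04 291 [0.5166 0.1883 0.0357] [558.8 137.9] [ 52.3 179.6] 42.1
a 0.01 0.018 886 [0.5661 0.1456 0.0137] [557.8 137.9] [ 52.3 178.4] 41.1
bay a 0.034 0.042 632 [ 0.6503 -0.2678  0.037 ] [ 620.6 -292.2] [240.4 332.2] 83.0
bay a 0.025 0.033 1437 [ 0.6225 -0.2432  0.0291] [ 599.4 -239.5] [228.8 331.9] 57.5
bay a 0.095 0.11 1544 [ 0.5822 -0.384   0.1019] [ 649.3 -386.9] [ 89.5 296. ] 84.8
b 0.1 0.11 298 [0.626  0.119  0.1048] [655.1 134.6] [185.2  41.9] 34.7
b 0.066 0.1 361 [0.6422 0.1428 0.0837] [651.8 137.8] [192.   47.5] 32.6
b 0.045 0.06 613 [0.5765 0.1421 0.0549] [617.4 138. ] [213.6 121.9] 3.9
b 0.032 0.04 285 [0.5295 0.192  0.0363] [600.7 193.9] [148.  203.5] 57.1
b 0.01 0.018 578 [0.5679 0.1515 0.0145] [596.6 148. ] [134.3 239.4] 86.8
bay b 0.034 0.042 758 [ 0.5877 -0.245   0.0372] [ 615.8 -260.4] [187.9 344.7] 82.9
bay b 0.025 0.033 1975 [ 0.5664 -0.2248  0.0294] [ 624.6 -263.4] [173.6 381.8] 78.1
bay b 0.095 0.11 1230 [ 0.5441 -0.3766  0.101 ] [ 554.8 -370.3] [107.4 211.6] 86.5
```

View pics/crop.png

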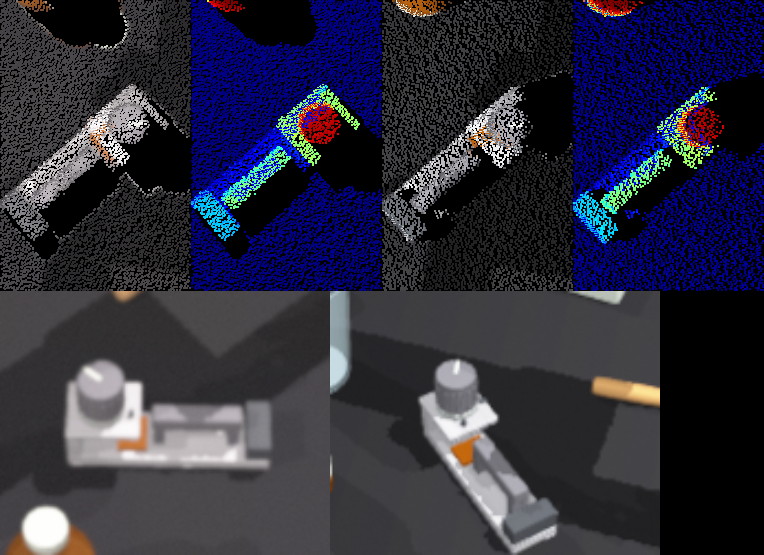

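The crop confirms it. The grey clamp has its cap with white line at scene (295,250), and the dark end block at (367,273). It points at about -48° in world, with its foot centre near (0.558, 0.138). Next is a wrist look at the bay from above.

Emit:
carry_out --deltas '[-0.04, -0.012, -0.04, 0, 0, 0, -0.08, -0.024, -0.08, 0, 0, 0, -0.12, -0.036, -0.12, 0, 0, 0, -0.16, -0.05, -0.16, 0, 0, 0, -0.2, -0.06, -0.2, 0, 0, 0]'

```text
time: 1.62
eef_pos: [0.6143, -0.2011, 0.3973]
tcp_rot: [0.707, 0.707, 0.0, 0.0]
contact_force: [0.6, -0.6, 0.2]
opening: 0.998
finger_force: 0.0
```

Emit:
carry_out --deltas '[0, 0, 0, 0, 0, 0, 0, 0, 0, 0, 0, 0]'

```text
time: 1.88
eef_pos: [0.6149, -0.1996, 0.3948]
tcp_rot: [0.707, 0.707, 0.0, -0.001]
contact_force: [-0.2, -0.1, -0.2]
opening: 1.001
finger_force: 0.0
```

```bash
cat >> h.py <<'E'
def topmap(Ps,Is,x0,x1,y0,y1,s=1000,zmax=.16,zs=.11):
    out=[]
    for P,im in zip(Ps,Is):
        P=P.reshape(-1,3);im=im.reshape(-1,3)
        m=(P[:,0]>x0)&(P[:,0]<x1)&(P[:,1]>y0)&(P[:,1]<y1)&(P[:,2]>-.02)&(P[:,2]<zmax)
        p=P[m];q=im[m];o=np.argsort(p[:,2]);p=p[o];q=q[o]
        M=np.zeros((int((x1-x0)*s)+2,int((y1-y0)*s)+2,3),np.uint8);H=M.copy()
        r=((x1-p[:,0])*s).astype(int);cc=((y1-p[:,1])*s).astype(int)
        M[r,cc]=q[:,::-1];H[r,cc]=cv2.applyColorMap((np.clip(p[:,2],0,zs)/zs*255).astype(np.uint8)[:,None],cv2.COLORMAP_JET)[:,0]
        out.append(np.hstack([M,H]))
    return np.hstack(out)
E
python3 - <<'E'
from h import *
st=ctrl.get_state();print(st['time'],st['eef_pos'],st['qpos'].round(3));print(np.array(ctrl.camera_model('wrist')['hand_eye']).round(3))
im,d=ctrl.read_camera('wrist'); np.savez('w1.npz',im=im,d=d,p=st['eef_pos'],q=st['tcp_rot'])
P=cloud('wrist',d,st)
for q in ['bay','clamp_handle']:
    for r in ctrl.find_in('wrist',q)[:2]:
        u,v=np.round(r['uv']).astype(int);print(q,r['score'],u,v,P[v,u].round(3))
ims=[im];Ps=[P]
for c in ['scene','side']:
    im2,d2=ctrl.read_camera(c);Ps.append(cloud(c,d2));ims.append(im2);np.savez(c+'1.npz',im=im2,d=d2)
t=topmap(Ps[:1],ims[:1],.42,.8,-.42,-.08,900,.16,.06)
w=cv2.resize(im[:,:,::-1],(0,0),fx=.45,fy=.45)
W=np.zeros((t.shape[0]+w.shape[0],t.shape[1],3),np.uint8);W[:t.shape[0]]=t;W[t.shape[0]:,:w.shape[1]]=w
cv2.imwrite('pics/bay1.png',W);print(W.shape)
E
```

```text
1.875 [ 0.61486211 -0.19961125  0.39481803] [-4.710e-01  1.490e-01  1.383e+00  1.000e-03  1.610e+00 -4.710e-01]
[[-0.001 -0.954 -0.3    0.077]
 [ 1.    -0.    -0.001  0.001]
 [ 0.    -0.3    0.954 -0.178]
 [ 0.     0.     0.     1.   ]]
bay 0.73 278 268 [ 0.548 -0.33   0.039]
clamp_handle 0.81 464 165 [ 0.833 -0.172  0.016]
(560, 616, 3)
```

View pics/bay1.png

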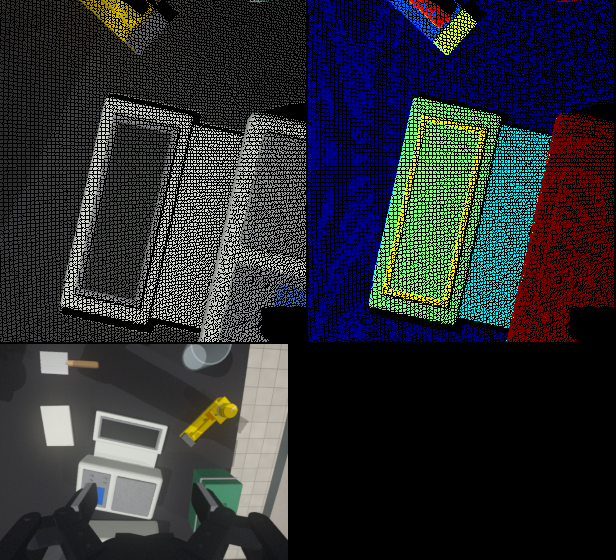

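The wrist view shows the bay as a yellow rim rectangle centred near map (437,210), with the housing to its right (-y side). It is unobstructed. Now I'll fit it.

Run:
```python
from h import *
z=np.load('w1.npz');st=dict(eef_pos=z['p'],tcp_rot=z['q']);P=cloud('wrist',z['d'],st).reshape(-1,3)
def fit(P,n):
    m=(P[:,0]>.44)&(P[:,0]<.69)&(P[:,1]>-.31)&(P[:,1]<-.14)&(P[:,2]>.0345)&(P[:,2]<.044)
    p=P[m]
    r=cv2.minAreaRect((p[:,:2]*1000).astype(np.float32));print(n,len(p),p[:,2].mean(),r)
    # robust: fit rectangle ring mid-line 198x68
    from scipy.optimize import least_squares
    def res(t):
        a=t[2];q=p[:,:2]-t[:2];x=q[:,0]*np.cos(a)+q[:,1]*np.sin(a);y=-q[:,0]*np.sin(a)+q[:,1]*np.cos(a)
        dx=np.abs(x)-.099;dy=np.abs(y)-.034
        return np.where((dx<-.003)&(dy<-.003)|True,np.maximum(dx,dy),0)
    s=least_squares(res,[.575,-.225,-.2],loss='soft_l1',f_scale=.002);print(s.x,np.abs(s.fun).mean())
    k=(P[:,0]>.5)&(P[:,0]<.65)&(np.hypot(P[:,0]-s.x[0],P[:,1]-s.x[1])<.02);print('floor z',np.median(P[k,2]))
fit(P,'w')
for c in['scene','side']:
    fit(cloud(c,np.load(c+'1.npz')['d']).reshape(-1,3),c)
# clamp from scene1/side1 : base plate rect z .01-.018 and cap top
for c in['scene','side']:
    P=cloud(c,np.load(c+'1.npz')['d']).reshape(-1,3)
    k=(np.hypot(P[:,0]-.598,P[:,1]-.093)<.04)&(P[:,2]>.1)&(P[:,2]<.11);p=P[k];print(c,'cap',len(p),cv2.minEnclosingCircle((p[:,:2]*1000).astype(np.float32)),np.median(p[:,:2],0),np.median(p[:,2]))
    k=(np.hypot(P[:,0]-.545,P[:,1]-.153)<.06)&(P[:,2]>.046)&(P[:,2]<.0575)
    k&=((P[:,0]-.545)*.66-(P[:,1]-.153)*.75<.034);p=P[k];print('bar',cv2.minAreaRect((p[:,:2]*1000).astype(np.float32)),p.mean(0))
    k=(np.hypot(P[:,0]-.558,P[:,1]-.138)<.11)&(P[:,2]>.008)&(P[:,2]<.12);p=P[k];print('all',cv2.minAreaRect((p[:,:2]*1000).astype(np.float32)))
```

```text
w 1608 0.03798917016905862 ((556.6162719726562, -256.5354309082031), (148.59658813476562, 205.6036834716797), 77.29817199707031)
[ 0.5656549  -0.22059696 -0.21714146] 0.003103110910779312
floor z 0.49550648494910304
scene 686 0.03721844474404349 ((557.94921875, -246.80023193359375), (149.5072479248047, 218.38388061523438), 83.21116638183594)
[ 0.56571615 -0.21997618 -0.210096  ] 0.0048164321958501875
floor z 0.030485860973653245
side 484 0.037453126050243736 ((557.3585205078125, -244.36947631835938), (151.73448181152344, 220.92254638671875), 84.58683776855469)
[ 0.56281165 -0.21724813 -0.20432557] 0.007355361842917371
floor z 0.02944972362674181
scene cap 299 ((596.7963256835938, 92.24939727783203), 20.47037124633789) [0.59796939 0.09171266] 0.10313502389488538
bar ((541.3785400390625, 156.53671264648438), (21.15929412841797, 77.14151000976562), 42.68423080444336) [0.54261132 0.15707548 0.05266057]
all ((558.3176879882812, 137.97903442382812), (58.9008674621582, 180.0004119873047), 40.25920486450195)
side cap 217 ((593.4852294921875, 92.73533630371094), 21.64810562133789) [0.59390734 0.09517095] 0.10467026520828504
bar ((538.2431640625, 157.103271484375), (20.039339065551758, 82.15867614746094), 40.690025329589844) [0.5384117  0.15950781 0.05361462]
all ((553.6103515625, 138.420654296875), (57.63772201538086, 183.39097595214844), 42.114234924316406)
```

Emit:
carry_out --deltas '[0.06, -0.012, 0.024, 0, 0, -0.144, 0.12, -0.024, 0.048, 0, 0, -0.288, 0.18, -0.036, 0.072, 0, 0, -0.432, 0.24, -0.048, 0.096, 0, 0, -0.576, 0.3, -0.06, 0.12, 0, 0, -0.72]'

```text
time: 2.75
eef_pos: [0.5569, 0.0877, 0.2804]
tcp_rot: [0.41, 0.912, 0.0, -0.0]
contact_force: [-0.1, 0.6, -0.6]
opening: 0.999
finger_force: 0.0
```

Emit:
carry_out --deltas '[0.025, 0.012, 0.038, 0, 0, 0, 0.051, 0.025, 0.076, 0, 0, 0, 0.051, 0.025, 0.076, 0, 0, 0, 0.051, 0.025, 0.076, 0, 0, 0]'

```text
time: 3.25
eef_pos: [0.5437, 0.1401, 0.2065]
tcp_rot: [0.412, 0.911, 0.0, 0.001]
contact_force: [0.6, 0.3, 0.1]
opening: 1.0
finger_force: 0.0
```

```bash
cat > clampfit.py <<'E'
from h import *
from scipy.optimize import least_squares
def look(name,g,z0=0):
    st=ctrl.get_state();im,d=ctrl.read_camera('wrist');np.savez(name+'.npz',im=im,d=d,p=st['eef_pos'],q=st['tcp_rot'])
    P=cloud('wrist',d,st).reshape(-1,3); print('t',st['time'],st['eef_pos'].round(4),R.from_quat(st['tcp_rot']).as_matrix()[:2,1].round(4),st['qpos'].round(3))
    def loc(t,p): 
        q=p[:,:2]-t[:2];c,s=np.cos(t[2]),np.sin(t[2]);return np.c_[q@[c,s],q@[-s,c]]
    l=loc(g,P);z=P[:,2]-z0
    ok=(abs(l[:,0])<.11)&(abs(l[:,1])<.045)
    def rep(n,k):
        p=P[ok&k]; 
        if len(p)<20: print(n,len(p));return
        r=cv2.minAreaRect((p[:,:2]*1000).astype(np.float32));print(n,len(p),np.round(r[0],1),np.round(r[1],1),round(r[2],2),'z',np.median(p[:,2]).round(4))
    rep('base',(z>.010)&(z<.018)); rep('bar',(z>.048)&(z<.0575)&(l[:,0]>-.068)&(l[:,0]<.02)); rep('block',(z>.032)&(z<.04)&(l[:,0]<-.06))
    rep('bridge',(z>.055)&(z<.061)&(l[:,0]>.024)); rep('cap',(z>.099)&(z<.109)&(l[:,0]>.03)); rep('all',z>.008)
    return im
E
python3 - <<'E'
from clampfit import *
im=look('w2',[.557,.138,-.85]); cv2.imwrite('pics/w2.png',im[:,:,::-1])
E
```

```text
t 3.25 [0.5437 0.1401 0.2065] [0.7513 0.6599] [ 0.072  0.027  1.849 -0.     1.264 -0.649]
base 2981 [548.2 147.3] [ 50.1 105.8] 41.1 z 0.014
bar 1632 [541.6 155.2] [17.5 78.8] 41.17 z 0.0538
block 1236 [508. 194.] [50.  27.2] 40.15 z 0.0358
bridge 1500 [595.3  93.4] [56.2 64. ] 40.92 z 0.0579
cap 1546 [596.8  91.7] [39.1 39.2] 57.47 z 0.104
all 37690 [557.7 137. ] [ 90.1 179. ] 40.94 z 0.3199
```

View pics/w2.png

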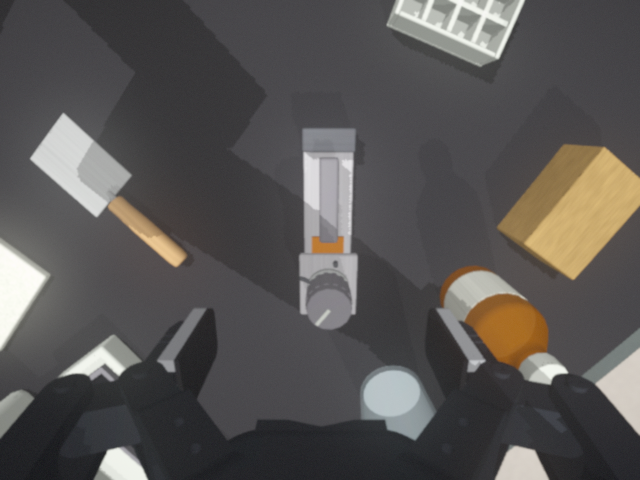

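The wrist view shows the bar at pixel (328,200), the cap at (328,300) and the end block at (328,140), aligned with the tool. The fingers have room on both sides. Descending.

Emit:
carry_out --deltas '[0.009, 0.008, 0.04, 0, 0, 0.005, 0.009, 0.008, 0.08, 0, 0, 0.005, 0.009, 0.008, 0.12, 0, 0, 0.005, 0.009, 0.008, 0.12, 0, 0, 0.005, 0.009, 0.008, 0.12, 0, 0, 0.005]'

```text
time: 3.92
eef_pos: [0.5454, 0.1518, 0.0883]
tcp_rot: [0.415, 0.91, 0.001, 0.002]
contact_force: [-0.1, 0.7, 0.5]
opening: 0.996
finger_force: 0.0
```

```bash
cat > rel.py <<'E'
from h import *
def rel(x,y,z,ang):  # target TCP, tool-y angle (deg, mod 180)
    s=ctrl.get_state();M=R.from_quat(s['tcp_rot']).as_matrix()
    d=M.T@(np.array([x,y,z])-s['eef_pos']);a=np.degrees(np.arctan2(M[1,1],M[0,1]));e=(ang-a+90)%180-90
    print('t',s['time'],'delta',d.round(4),'rotz',round(-np.radians(e),4),'z-tilt',M[:,2].round(4),'q',s['qpos'].round(3),'f',s['contact_force'].round(2),s['opening'])
E
python3 -c "
from rel import *
rel(.5442,.1522,.026,41.0)"
```

```text
t 3.925 delta [ 0.0013 -0.0008  0.0623] rotz -0.0015 z-tilt [ 4.3e-03  3.0e-04 -1.0e+00] q [ 0.092  0.16   1.935 -0.     1.042 -0.622] f [-0.1   0.74  0.49] 0.9963053501627263
```

Emit:
carry_out --deltas '[0.001, -0.001, 0.03, 0, 0, 0, 0.001, -0.001, 0.061, 0, 0, 0, 0.001, -0.001, 0.061, 0, 0, 0, 0.001, -0.001, 0.061, 0, 0, 0]'

```text
time: 4.42
eef_pos: [0.544, 0.1524, 0.0274]
tcp_rot: [0.415, 0.91, 0.001, 0.002]
contact_force: [1.1, 0.3, -0.5]
opening: 0.999
finger_force: 0.0
```

Emit:
carry_out --deltas '[0, 0, 0, 0, 0, 0, 0, 0, 0, 0, 0, 0, 0, 0, 0, 0, 0, 0, 0, 0, 0, 0, 0, 0, 0, 0, 0, 0, 0, 0]' --grip 0 --grip_force 80

```text
time: 5.05
eef_pos: [0.5417, 0.1523, 0.0246]
tcp_rot: [0.415, 0.91, -0.0, -0.0]
contact_force: [0.7, 0.7, -0.5]
opening: 0.001
finger_force: 0.0
```

Emit:
carry_out --deltas '[0, 0, 0, 0, 0, 0, 0, 0, 0, 0, 0, 0]'

```text
time: 5.3
eef_pos: [0.5417, 0.1523, 0.0245]
tcp_rot: [0.415, 0.91, -0.0, -0.0]
contact_force: [0.2, 1.0, 0.6]
opening: 0.003
finger_force: 0.0
```

The fingers shut on nothing, so I'm looking again before anything else.

Run:
```python
from h import *
st=ctrl.get_state();print(st['eef_pos'],st['opening'],st['qpos'].round(3))
o=[]
for c,(u0,u1,v0,v1) in dict(scene=(200,440,170,350),side=(200,440,130,310)).items():
    im,d=ctrl.read_camera(c);np.savez(c+'2.npz',im=im,d=d)
    o.append(cv2.resize(im[v0:v1,u0:u1,::-1],(400,300)))
im,d=ctrl.read_camera('wrist');np.savez('w3.npz',im=im,d=d);o2=cv2.resize(im[:,:,::-1],(400,300))
cv2.imwrite('pics/miss.png',np.vstack([np.hstack(o),np.hstack([o2,o2*0])]))
```

```text
[0.54172036 0.15226764 0.02453275] 0.0026197846291894796 [ 0.094  0.247  1.968  0.     0.926 -0.621]
```

View pics/miss.png

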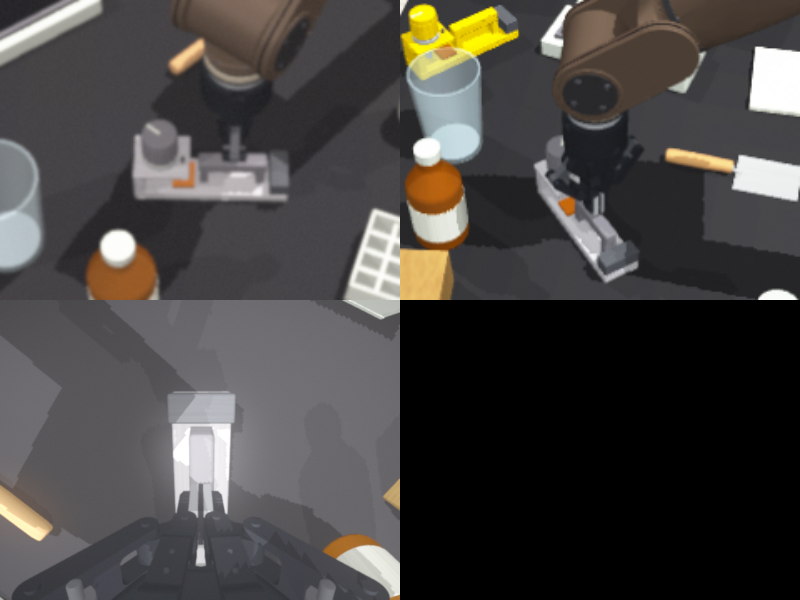

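The fingers appear closed beside or above the bar and not straddling it: in the scene crop they end at (233,158), and no near finger shows in front of the bar. Measuring where they really are.

Run:
```python
from h import *
from clampfit import *
st=ctrl.get_state()
a=np.radians(-49.0);c,s=np.cos(a),np.sin(a)
def L(P): q=P[...,:2]-[.5442,.1522]; return np.stack([q@[c,s],q@[-s,c],P[...,2]],-1)*1000
for cam in ['scene','side','wrist']:
    z=np.load({'scene':'scene2','side':'side2','wrist':'w3'}[cam]+'.npz');P=cloud(cam,z['d'],st);l=L(P).reshape(-1,3);im=z['im'].reshape(-1,3)
    k=(abs(l[:,0])<25)&(abs(l[:,1])<50)&(l[:,2]>5)&(l[:,2]<110)
    for lo in range(10,110,10):
        j=k&(l[:,2]>=lo)&(l[:,2]<lo+10)
        if j.sum(): print(cam,lo,j.sum(),'x',np.percentile(l[j,0],[2,50,98]).round(0),'y',np.percentile(l[j,1],[2,50,98]).round(0),im[j].mean(0).round(0))
    # bar away from fingers
    j=(l[:,0]<-15)&(l[:,0]>-44)&(abs(l[:,1])<15)&(l[:,2]>48)&(l[:,2]<60);print('bar',j.sum(),np.percentile(l[j,1],[2,98]),np.median(l[j,2]))
```

```text
scene 10 346 x [-25.  -1.  23.] y [-6. 10. 25.] [184. 179. 181.]
scene 20 1 x [25. 25. 25.] y [9. 9. 9.] [124. 120. 124.]
scene 30 15 x [-23. -10.  23.] y [6. 7. 9.] [152. 146. 149.]
scene 40 70 x [-25.  -1.  23.] y [-2.  8. 10.] [116. 111. 115.]
scene 50 133 x [-24.   8.  24.] y [-7.  5. 10.] [124. 119. 124.]
scene 100 11 x [-14.   6.  12.] y [ 6. 11. 14.] [49. 49. 52.]
bar 115 [-8.433615    9.87076952] 53.06698057341086
side 10 235 x [-24.  -0.  23.] y [-2. 12. 24.] [180. 180. 184.]
side 20 8 x [21. 23. 25.] y [2. 6. 8.] [90. 90. 96.]
side 30 8 x [-13.  18.  23.] y [5. 7. 8.] [92. 92. 97.]
side 40 33 x [-24.   0.  24.] y [6. 7. 8.] [92. 92. 97.]
side 50 87 x [-24. -11.  23.] y [-9.  4.  9.] [126. 125. 133.]
side 60 17 x [-15. -13.  -7.] y [-11.   1.   8.] [ 96.  99. 102.]
side 70 45 x [-16. -12.   0.] y [-15.   4.  12.] [81. 83. 87.]
side 80 45 x [-15. -11.   0.] y [-15.   4.  12.] [72. 74. 78.]
side 90 32 x [-16. -13.  -3.] y [-15.   1.  12.] [76. 78. 82.]
side 100 55 x [-17. -15.  -8.] y [-25.  -4.  23.] [36. 37. 41.]
bar 101 [-9.2986507   7.84340947] 54.33492474023937
wrist 10 3736 x [-24.  -3.  22.] y [-24. -11.  24.] [236. 234. 237.]
wrist 50 1533 x [-25. -16.  -4.] y [-9.  0.  9.] [213. 210. 216.]
wrist 60 289 x [-13. -12.  -8.] y [-12.  -1.  11.] [158. 158. 162.]
wrist 70 804 x [-13.  -9.  -8.] y [-14.  -1.  13.] [140. 140. 144.]
wrist 80 1013 x [-13.  -9.  -8.] y [-14.  -0.  13.] [132. 132. 137.]
wrist 90 1224 x [-13. -11.   8.] y [-12.  -0.  11.] [125. 124. 128.]
wrist 100 2835 x [-15. -13.   6.] y [-30.  -2.  29.] [79. 80. 85.]
bar 2660 [-8.46051953  8.59721893] 53.79988990870076
```

Run:
```python
from h import *
st0=dict(eef_pos=np.zeros(3),tcp_rot=[0,0,0,1])
for n in ['w1','w2','w3']:
    z=np.load(n+'.npz');T=cloud('wrist',z['d'],st0).reshape(-1,3)*1000
    k=(abs(T[:,0])<25)&(abs(T[:,1])<65)&(T[:,2]<0 if n!='w3' else T[:,2]<-31)
    t=T[k];print(n,len(t),'tool z max',np.percentile(t[:,2],[50,90,99,100]).round(1))
    for lo in range(-100,0,10):
        j=(t[:,2]>=lo)&(t[:,2]<lo+10)
        if j.sum():print(lo,j.sum(),'x',np.percentile(t[j,0],[2,98]).round(),'|y|',np.percentile(abs(t[j,1]),[2,98]).round())
```

```text
w1 49726 tool z max [-112.7  -77.6  -54.7  -47.7]
-100 3980 x [-6. 14.] |y| [39. 64.]
-90 1950 x [-2. 12.] |y| [41. 54.]
-80 2343 x [-10.  11.] |y| [41. 57.]
-70 1951 x [-10.  11.] |y| [41. 57.]
-60 1226 x [-10.  11.] |y| [41. 55.]
-50 75 x [-9.  7.] |y| [41. 45.]
w2 49694 tool z max [-112.7  -77.5  -54.7  -48.1]
-100 3998 x [-5. 14.] |y| [40. 65.]
-90 1970 x [-2. 12.] |y| [41. 54.]
-80 2358 x [-10.  11.] |y| [41. 57.]
-70 1929 x [-10.  11.] |y| [41. 57.]
-60 1223 x [-11.  11.] |y| [41. 55.]
-50 80 x [-9.  7.] |y| [41. 45.]
w3 58216 tool z max [-110.7  -84.7  -49.2  -31. ]
-100 8626 x [-8. 13.] |y| [ 3. 41.]
-90 4985 x [-8. 14.] |y| [ 1. 35.]
-80 1453 x [-10.  13.] |y| [ 0. 20.]
-70 926 x [ 6. 11.] |y| [ 0. 14.]
-60 899 x [ 6. 11.] |y| [ 0. 14.]
-50 608 x [ 6. 11.] |y| [ 0. 14.]
-40 29 x [10. 16.] |y| [0. 8.]
```

The images show the real fingertips end about 34 mm short of the reported TCP: shut tips at tool z of about -35 mm, open about -48 mm, and the side camera agrees. I'll use that offset, open, go about 33 mm lower and grip again.

Emit:
carry_out --deltas '[0, 0, 0, 0, 0, 0, 0, 0, 0, 0, 0, 0, 0, 0, 0, 0, 0, 0, 0, 0, 0, 0, 0, 0, 0, 0, 0, 0, 0, 0]' --grip 100

```text
time: 6.08
eef_pos: [0.5418, 0.1523, 0.0246]
tcp_rot: [0.415, 0.91, 0.0, 0.0]
contact_force: [-0.1, -0.4, 0.6]
opening: 0.998
finger_force: 0.0
```

Emit:
carry_out --deltas '[-0.001, 0.001, 0.01, 0, 0, 0, -0.001, 0.001, 0.02, 0, 0, 0, -0.001, 0.001, 0.032, 0, 0, 0, -0.001, 0.001, 0.032, 0, 0, 0, -0.001, 0.001, 0.032, 0, 0, 0]'

```text
time: 6.7
eef_pos: [0.5432, 0.1522, -0.0075]
tcp_rot: [0.415, 0.91, -0.0, -0.0]
contact_force: [0.4, 0.6, -0.0]
opening: 1.0
finger_force: 0.0
```

Emit:
carry_out --deltas '[0, 0, 0, 0, 0, 0, 0, 0, 0, 0, 0, 0, 0, 0, 0, 0, 0, 0, 0, 0, 0, 0, 0, 0, 0, 0, 0, 0, 0, 0]' --grip 0 --grip_force 80

```text
time: 7.32
eef_pos: [0.543, 0.152, -0.007]
tcp_rot: [0.415, 0.91, -0.0, -0.0]
contact_force: [-2.7, -1.3, 4.9]
opening: 0.194
finger_force: 79.1
```

Emit:
carry_out --deltas '[0, 0, -0.015, 0, 0, 0, 0, 0, -0.03, 0, 0, 0, 0, 0, -0.05, 0, 0, 0, 0, 0, -0.07, 0, 0, 0, 0, 0, -0.09, 0, 0, 0]'

```text
time: 7.95
eef_pos: [0.5434, 0.1522, 0.0845]
tcp_rot: [0.415, 0.91, 0.0, 0.0]
contact_force: [-0.5, 0.4, -4.5]
opening: 0.196
finger_force: 78.5
```

Emit:
carry_out --deltas '[0, 0, -0.01, 0, 0, 0, 0, 0, -0.01, 0, 0, 0]'

```text
time: 8.2
eef_pos: [0.5439, 0.1522, 0.0939]
tcp_rot: [0.415, 0.91, 0.001, 0.001]
contact_force: [-0.5, -0.5, -4.9]
opening: 0.194
finger_force: 78.8
```

Run:
```python
from clampfit import *
from rel import *
st=ctrl.get_state();e=st['eef_pos'];print(st['contact_force'].round(2),st['wrist_torque'].round(2),st['opening'],st['finger_force'])
a=-.855;g=[e[0]+.02*np.cos(a),e[1]+.02*np.sin(a),a]
for z0 in (e[2]+.007,): look('w4',g,z0)
# tilt: plane fit of base, bridge
z=np.load('w4.npz');P=cloud('wrist',z['d'],dict(eef_pos=z['p'],tcp_rot=z['q'])).reshape(-1,3)
q=P[:,:2]-g[:2];x=q@[np.cos(a),np.sin(a)];y=q@[-np.sin(a),np.cos(a)]
for lo,hi in((-.085,-.072),(-.045,-.03),(.035,.09)):
    k=(x>lo)&(x<hi)&(abs(y)<.024)&(P[:,2]>.08)
    h=P[k,2];print(lo,len(h),np.percentile(h,[5,25,50,75,95]).round(4) if len(h) else '')
# bay refit
z=np.load('w1.npz');P=cloud('wrist',z['d'],dict(eef_pos=z['p'],tcp_rot=z['q'])).reshape(-1,3)
t=np.array([.5656,-.2206,-.213])
for i in range(6):
    def loc(t,p): 
        q=p[:,:2]-t[:2];c,s=np.cos(t[2]),np.sin(t[2]);return np.c_[q@[c,s],q@[-s,c]]
    l=loc(t,P);dd=np.maximum(abs(l[:,0])-.099,abs(l[:,1])-.034)
    p=P[(abs(dd)<.006)&(P[:,2]>.035)&(P[:,2]<.043)]
    t=least_squares(lambda t:(lambda l:np.maximum(abs(l[:,0])-.099,abs(l[:,1])-.034))(loc(t,p)),t,loss='soft_l1',f_scale=.001).x
l=loc(t,p);print('bay',t,len(p),[np.median(l[s],0).round(4) for s in (l[:,0]>.09,l[:,0]<-.09,l[:,1]>.03,l[:,1]<-.03)])
L=loc(t,P);k=(abs(L[:,0])<.08)&(abs(L[:,1])<.02);print('floor',np.median(P[k,2]))
```

```text
[-0.53 -0.51 -4.88] [0.07 0.06 0.05] 0.19430264241408485 78.76123666763306
t 8.2 [0.5439 0.1522 0.0939] [0.7551 0.6556] [ 0.093  0.151  1.934  0.     1.054 -0.622]
base 6105 [547.5 149.8] [ 50.4 147.2] 40.98 z 0.1149
bar 9840 [543.  156.6] [41.5 79.1] 59.69 z 0.1547
block 7869 [508.9 194.3] [50.4 29.1] 40.92 z 0.1369
bridge 0
cap 0
all 69956 [546.7 149. ] [ 90.  147.2] 41.0 z 0.1854
-0.085 4477 [0.1359 0.1366 0.137  0.1374 0.138 ]
-0.045 24539 [0.1154 0.1787 0.2075 0.2159 0.2243]
0.035 633 [0.1142 0.1149 0.1179 0.1188 0.1194]
bay [ 0.5657105  -0.22135323 -0.21956797] 1554 [array([0.0979, 0.0009]), array([-0.098 ,  0.0009]), array([-0.0015,  0.034 ]), array([-0.0018, -0.0339])]
floor 0.46778325312960956
```

The lift is level and the clamp is held 1 mm off centre. The bay fit gives centre (0.5657, -0.221), heading -0.219. Carrying it over.

Emit:
carry_out --deltas '[-0.03, -0.025, -0.01, 0, 0, -0.07, -0.06, -0.05, -0.02, 0, 0, -0.15, -0.095, -0.08, -0.03, 0, 0, -0.23, -0.13, -0.11, -0.03, 0, 0, -0.31, -0.17, -0.145, -0.03, 0, 0, -0.4]'

```text
time: 8.88
eef_pos: [0.5442, -0.0722, 0.1214]
tcp_rot: [0.224, 0.975, 0.0, -0.001]
contact_force: [0.6, -1.0, -5.3]
opening: 0.193
finger_force: 79.0
```

Emit:
carry_out --deltas '[0, 0, 0, 0, 0, 0]'

```text
time: 9.0
eef_pos: [0.5444, -0.0745, 0.1215]
tcp_rot: [0.228, 0.974, -0.0, -0.001]
contact_force: [-0.3, 1.0, -4.4]
opening: 0.191
finger_force: 79.4
```

```bash
python3 -c "
from rel import *
rel(.5454,-.2176,.113,77.45)"
```

```text
t 9.0 delta [-0.0645 -0.1277  0.0086] rotz -0.2416 z-tilt [-2.e-03 -5.e-04 -1.e+00] q [-3.200e-01  8.600e-02  1.950e+00 -1.000e-03  1.107e+00 -1.430e+00] f [-0.3   0.98 -4.45] 0.19140985416061104
```

Emit:
carry_out --deltas '[-0.016, -0.032, 0, 0, 0, -0.06, -0.032, -0.064, 0, 0, 0, -0.12, -0.048, -0.096, 0.004, 0, 0, -0.18, -0.064, -0.127, 0.008, 0, 0, -0.241, -0.064, -0.127, 0.008, 0, 0, -0.241]'

```text
time: 9.62
eef_pos: [0.5459, -0.2145, 0.113]
tcp_rot: [0.109, 0.994, 0.0, -0.001]
contact_force: [-1.2, 1.3, -4.8]
opening: 0.195
finger_force: 79.8
```

Emit:
carry_out --deltas '[0, 0, 0, 0, 0, 0, 0, 0, 0, 0, 0, 0]'

```text
time: 9.88
eef_pos: [0.5466, -0.212, 0.1142]
tcp_rot: [0.107, 0.994, 0.0, -0.0]
contact_force: [0.5, 0.4, -5.1]
opening: 0.192
finger_force: 79.8
```

Run:
```python
from rel import *
from scipy.optimize import least_squares
rel(.5454,-.2176,.060,77.45)
st=ctrl.get_state();im,d=ctrl.read_camera('wrist');P=cloud('wrist',d,st).reshape(-1,3)
cv2.imwrite('pics/w5.png',im[:,:,::-1])
def loc(t,p):
    q=p[:,:2]-t[:2];c,s=np.cos(t[2]),np.sin(t[2]);return np.c_[q@[c,s],q@[-s,c]]
t=np.array([.5657,-.221,-.219])
for c in ['wrist','scene','side']:
    if c!='wrist': im,d=ctrl.read_camera(c);P=cloud(c,d).reshape(-1,3)
    l=loc(t,P);dd=np.maximum(abs(l[:,0])-.099,abs(l[:,1])-.034)
    k=(abs(dd)<.006)&(P[:,2]>.035)&(P[:,2]<.043);l=l[k]
    for n,s in dict(xp=l[:,0]>.094,xm=l[:,0]<-.094,yp=l[:,1]>.03,ym=l[:,1]<-.03).items():
        if s.sum()>5: print(c,n,s.sum(),np.median(l[s],0).round(4),np.percentile(l[s],[2,98],0).round(4).tolist())
    if c=='wrist':
        e=st['eef_pos'];l=loc(t,P);z=P[:,2]-(e[2]+.007)
        for n,k in dict(base=(z>.01)&(z<.018),block=(z>.032)&(z<.04)).items():
            k&=(abs(l[:,0])<.13)&(abs(l[:,1])<.05);r=cv2.minAreaRect((l[k]*1000).astype(np.float32));print(n,r)
```

```text
t 9.875 delta [-0.0001 -0.0057  0.0542] rotz 0.0053 z-tilt [-9.e-04  8.e-04 -1.e+00] q [-0.543  0.174  1.867  0.     1.102 -1.9  ] f [ 0.49  0.44 -5.14] 0.19186172721958766
wrist xm 1026 [-0.0989 -0.0001] [[-0.1016, -0.0355], [-0.095, 0.0361]]
wrist yp 245 [-0.0946  0.0337] [[-0.1017, 0.0302], [-0.0861, 0.0369]]
wrist ym 561 [-0.0365 -0.0354] [[-0.1008, -0.037], [0.0347, -0.0306]]
base ((-15.305679321289062, 5.324201583862305), (147.82073974609375, 50.26803970336914), 0.18377500772476196)
block ((-57.3800048828125, 5.252471923828125), (63.38544845581055, 50.41089630126953), 0.31592029333114624)
scene xp 75 [ 0.0987 -0.0003] [[0.0944, -0.034], [0.1018, 0.0381]]
scene xm 72 [-0.0987  0.001 ] [[-0.1026, -0.0367], [-0.0953, 0.0366]]
scene yp 233 [0.0069 0.0351] [[-0.0972, 0.0306], [0.0987, 0.0394]]
scene ym 200 [-0.0006 -0.0334] [[-0.0987, -0.0377], [0.0979, -0.0302]]
side xp 31 [0.0966 0.0061] [[0.094, -0.0344], [0.1013, 0.0386]]
side xm 53 [-0.1009 -0.0006] [[-0.1042, -0.0338], [-0.0945, 0.0395]]
side yp 160 [-0.0063  0.0368] [[-0.1022, 0.0306], [0.0955, 0.0399]]
side ym 98 [-0.0079 -0.0328] [[-0.0981, -0.0373], [0.0936, -0.0302]]
```

Clamp and bay agree in the same wrist view: 5.5 mm of lateral shift is needed and the heading is good. Descending.

Emit:
carry_out --deltas '[0, -0.003, 0.015, 0, 0, 0.004, 0, -0.0057, 0.03, 0, 0, 0.004, 0, -0.0057, 0.045, 0, 0, 0.004, 0, -0.0057, 0.06, 0, 0, 0.004, 0, -0.0057, 0.06, 0, 0, 0.004]'

```text
time: 10.65
eef_pos: [0.544, -0.2181, 0.0522]
tcp_rot: [0.109, 0.994, 0.001, -0.002]
contact_force: [-0.1, 0.6, -4.9]
opening: 0.193
finger_force: 79.6
```

Emit:
carry_out --deltas '[0, 0, 0, 0, 0, 0, 0, 0, 0, 0, 0, 0]'

```text
time: 10.9
eef_pos: [0.5462, -0.2195, 0.0556]
tcp_rot: [0.109, 0.994, -0.0, 0.001]
contact_force: [0.0, -1.0, -4.3]
opening: 0.194
finger_force: 79.7
```

```bash
python3 -c "
from rel import *
rel(.5454,-.2176,.023,77.45)"
```

```text
t 10.9 delta [0.0013 0.0017 0.0326] rotz 0.0003 z-tilt [ 0.0017 -0.001  -1.    ] q [-0.554  0.252  1.895 -0.     0.993 -1.906] f [ 0.03 -0.99 -4.34] 0.1941537376686283
```

Emit:
carry_out --deltas '[0, 0.0015, 0.008, 0, 0, 0, 0, 0.0015, 0.016, 0, 0, 0, 0, 0.0015, 0.022, 0, 0, 0, 0, 0.0015, 0.026, 0, 0, 0, 0, 0.0015, 0.029, 0, 0, 0]'

```text
time: 11.52
eef_pos: [0.5458, -0.2176, 0.0253]
tcp_rot: [0.109, 0.994, 0.0, -0.0]
contact_force: [0.2, 0.1, -4.7]
opening: 0.192
finger_force: 79.8
```

Emit:
carry_out --deltas '[0, 0, 0.0015, 0, 0, 0, 0, 0, 0.003, 0, 0, 0, 0, 0, 0.003, 0, 0, 0]'

```text
time: 11.9
eef_pos: [0.5461, -0.2178, 0.0231]
tcp_rot: [0.109, 0.994, -0.0, 0.0]
contact_force: [-0.3, 0.6, -3.3]
opening: 0.192
finger_force: 79.9
```

Just touching (force easing to -3.3 N). One more mm down, a look at the fit, then release.

Emit:
carry_out --deltas '[0, 0, 0.001, 0, 0, 0, 0, 0, 0.001, 0, 0, 0]'

```text
time: 12.15
eef_pos: [0.5461, -0.2178, 0.023]
tcp_rot: [0.109, 0.994, -0.0, 0.0]
contact_force: [-4.7, 0.9, 5.8]
opening: 0.191
finger_force: 81.3
```

Run:
```python
from clampfit import *
st=ctrl.get_state();print(st['contact_force'].round(2),st['wrist_torque'].round(2),st['eef_pos'].round(4))
im,d=ctrl.read_camera('wrist');im2,d2=ctrl.read_camera('scene')
P=cloud('wrist',d,st).reshape(-1,3);q=P[:,:2]-[.5657,-.221];a=-.219;x=q@[np.cos(a),np.sin(a)];y=q@[-np.sin(a),np.cos(a)]
k=(abs(x)<.11)&(abs(y)<.05)&(P[:,2]>.041)&(P[:,2]<.049);print('base',np.median(P[k,2]),cv2.minAreaRect(np.c_[x[k],y[k]].astype(np.float32)*1000))
k=(abs(x)<.12)&(abs(y)<.05)&(P[:,2]>.035)&(P[:,2]<.0405);
for n,s in dict(xm=x<-.094,yp=y>.031,ym=y<-.031).items():
    s=s&k;print(n,s.sum(),np.median(x[s]),np.median(y[s]))
cv2.imwrite('pics/place.png',np.hstack([cv2.resize(im[:,:,::-1],(400,300)),cv2.resize(im2[80:260,60:300,::-1],(400,300))]))
```

```text
[-4.72  0.95  5.79] [ 0.35  0.72 -0.03] [ 0.5461 -0.2178  0.023 ]
base 0.044068586359709006 ((-14.892112731933594, -0.3263263702392578), (50.2198600769043, 146.9475555419922), 89.95942687988281)
xm 2663 -0.09878119322058156 -6.744156840340371e-05
yp 3158 -0.054500457617092185 0.03401093978230221
ym 2828 -0.054140467621120035 -0.03383998305564893
```

View pics/place.png

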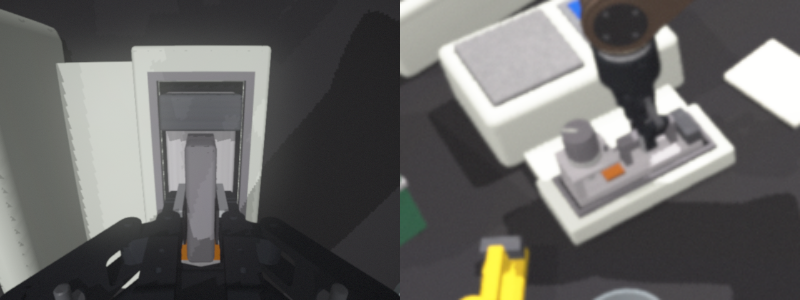

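The wrist view shows the clamp inside the rim: end block at (200,110), bar at (200,200), even gaps all round. Base top is 0.044 and it is centred. Releasing and rising.

Emit:
carry_out --deltas '[0, 0, 0, 0, 0, 0, 0, 0, 0, 0, 0, 0, 0, 0, 0, 0, 0, 0, 0, 0, 0, 0, 0, 0, 0, 0, 0, 0, 0, 0]' --grip 100

```text
time: 12.88
eef_pos: [0.5459, -0.2176, 0.0216]
tcp_rot: [0.109, 0.994, -0.0, 0.0]
contact_force: [0.4, 0.3, 0.7]
opening: 0.999
finger_force: 0.0
```

Emit:
carry_out --deltas '[0, 0, -0.02, 0, 0, 0, 0, 0, -0.05, 0, 0, 0, 0, 0, -0.09, 0, 0, 0, 0, 0, -0.13, 0, 0, 0, 0, 0, -0.17, 0, 0, 0]'

```text
time: 13.5
eef_pos: [0.546, -0.2176, 0.1948]
tcp_rot: [0.109, 0.994, -0.0, 0.001]
contact_force: [-0.5, 0.1, -0.6]
opening: 1.004
finger_force: 0.0
```

Emit:
carry_out --deltas '[0, 0, 0, 0, 0, 0, 0, 0, 0, 0, 0, 0]'

```text
time: 13.75
eef_pos: [0.5456, -0.2174, 0.1918]
tcp_rot: [0.109, 0.994, -0.0, 0.0]
contact_force: [-0.8, 0.4, 0.0]
opening: 0.999
finger_force: 0.0
```

Run:
```python
from clampfit import *
from rel import *
im=look('w6',[.5673,-.221,-.219],.03);cv2.imwrite('pics/w6.png',cv2.resize(im[:,:,::-1],(560,420)))
z=np.load('w6.npz');P=cloud('wrist',z['d'],dict(eef_pos=z['p'],tcp_rot=z['q'])).reshape(-1,3)
k=(np.hypot(P[:,0]-.6258,P[:,1]+.2347)<.035)&(P[:,2]>.129)&(P[:,2]<.14);print('cap',cv2.minEnclosingCircle((P[k,:2]*1000).astype(np.float32)),np.median(P[k,2]))
rel(.6258,-.2347,.064,77.45)
```

```text
t 13.75 [ 0.5456 -0.2174  0.1918] [0.2171 0.9762] [-0.552  0.098  1.802  0.     1.242 -1.904]
base 3694 [ 539.  -218.7] [ 64.9 147.7] 73.15 z 0.044
bar 2065 [ 543.7 -216.7] [18.  79.4] 77.88 z 0.0838
block 1705 [ 492.5 -205.4] [49.9 26.9] 77.33 z 0.0658
bridge 1878 [ 623.9 -234.4] [56.2 64.8] 77.43 z 0.0879
cap 1924 [ 625.4 -234.9] [38.8 39.1] 51.92 z 0.1339
all 43752 [ 565.8 -220.7] [ 90.  202.4] 77.41 z 0.3018
cap ((625.81103515625, -234.59848022460938), 20.169221878051758) 0.13389883815680376
t 13.8 delta [-0.0828  0.0003  0.1265] rotz 0.0002 z-tilt [-0.0016  0.001  -1.    ] q [-0.552  0.099  1.803  0.     1.242 -1.904] f [-0.06  0.2  -0.17] 0.9987475602088743
```

View pics/w6.png

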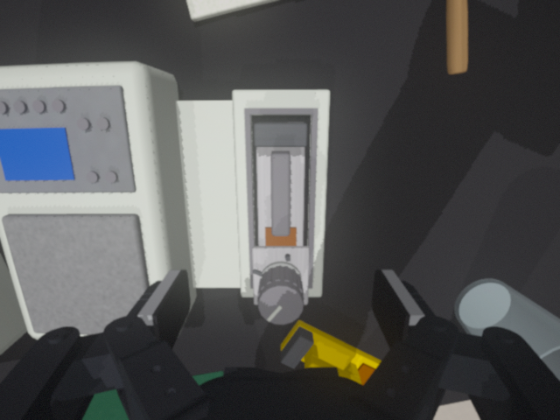

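The clamp lies in the bay. The cap is at (280,300) with its white line, and the collar pointer at (258,273) still has to travel clockwise to the pin at about (288,257). Moving over the cap.

Emit:
carry_out --deltas '[-0.03, 0, 0, 0, 0, 0, -0.06, 0, 0.02, 0, 0, 0, -0.0825, 0, 0.04, 0, 0, 0, -0.0825, 0, 0.06, 0, 0, 0, -0.0825, 0, 0.06, 0, 0, 0]'

```text
time: 14.42
eef_pos: [0.6236, -0.2341, 0.1273]
tcp_rot: [0.109, 0.994, 0.002, -0.004]
contact_force: [-0.8, -0.9, -0.5]
opening: 1.001
finger_force: 0.0
```

Emit:
carry_out --deltas '[0, 0, 0, 0, 0, 0, 0, 0, 0, 0, 0, 0]'

```text
time: 14.68
eef_pos: [0.6266, -0.2358, 0.1332]
tcp_rot: [0.109, 0.994, -0.0, 0.001]
contact_force: [-0.4, 0.0, 0.8]
opening: 0.998
finger_force: 0.0
```

```bash
python3 -c "
from rel import *
rel(.6256,-.2347,.065,77.45)"
```

```text
t 14.675 delta [0.0014 0.0009 0.0682] rotz 0.0001 z-tilt [ 0.002  -0.0011 -1.    ] q [-0.511  0.326  1.645 -0.     1.169 -1.863] f [-0.4   0.02  0.76] 0.9984491749025343
```

Emit:
carry_out --deltas '[0.001, 0.001, 0.025, 0, 0, 0, 0.001, 0.001, 0.05, 0, 0, 0, 0.001, 0.001, 0.067, 0, 0, 0, 0.001, 0.001, 0.067, 0, 0, 0, 0.001, 0.001, 0.067, 0, 0, 0]'

```text
time: 15.3
eef_pos: [0.6264, -0.2347, 0.066]
tcp_rot: [0.109, 0.994, -0.0, 0.001]
contact_force: [0.3, -0.5, 0.5]
opening: 0.999
finger_force: 0.0
```

```bash
python3 -c "
from rel import *
rel(.6256,-.2347,.065,77.45)"
```

```text
t 15.3 delta [ 0.0008 -0.0001  0.001 ] rotz 0.0002 z-tilt [ 0.0018 -0.001  -1.    ] q [-0.51   0.397  1.685 -0.     1.058 -1.862] f [ 0.31 -0.51  0.53] 0.9993617121024728
```

Emit:
carry_out --deltas '[0, 0, 0, 0, 0, 0, 0, 0, 0, 0, 0, 0, 0, 0, 0, 0, 0, 0, 0, 0, 0, 0, 0, 0, 0, 0, 0, 0, 0, 0]' --grip 0 --grip_force 40

```text
time: 15.92
eef_pos: [0.6259, -0.2349, 0.0654]
tcp_rot: [0.109, 0.994, -0.0, 0.0]
contact_force: [-1.5, -1.7, 3.8]
opening: 0.456
finger_force: 40.3
```

Emit:
carry_out --deltas '[0, 0, 0, 0, 0, 0.1, 0, 0, 0, 0, 0, 0.22, 0, 0, 0, 0, 0, 0.34]'

```text
time: 16.3
eef_pos: [0.6259, -0.235, 0.0654]
tcp_rot: [0.278, 0.961, -0.001, 0.001]
contact_force: [-1.6, -1.5, 2.6]
opening: 0.457
finger_force: 40.3
```

Emit:
carry_out --deltas '[0, 0, 0, 0, 0, 0.15, 0, 0, 0, 0, 0, 0.3, 0, 0, 0, 0, 0, 0.45, 0, 0, 0, 0, 0, 0.6, 0, 0, 0, 0, 0, 0.75]'

```text
time: 16.92
eef_pos: [0.6256, -0.2354, 0.0654]
tcp_rot: [0.61, 0.792, -0.001, 0.001]
contact_force: [-2.4, -2.4, 3.2]
opening: 0.456
finger_force: 40.4
```

Emit:
carry_out --deltas '[0, 0, 0, 0, 0, 0.15, 0, 0, 0, 0, 0, 0.3, 0, 0, 0, 0, 0, 0.45, 0, 0, 0, 0, 0, 0.6, 0, 0, 0, 0, 0, 0.75]'

```text
time: 17.55
eef_pos: [0.6254, -0.235, 0.0652]
tcp_rot: [0.858, 0.514, -0.001, 0.0]
contact_force: [-3.3, -1.7, 3.4]
opening: 0.458
finger_force: 40.5
```

```bash
python3 -c "
from rel import *
rel(.6258,-.2348,.065,77.45);print(ctrl.get_state()['wrist_torque'])"
```

```text
t 17.55 delta [0.0004 0.0002 0.0002] rotz 1.2976 z-tilt [-4.0e-04 -1.4e-03 -1.0e+00] q [-0.51   0.398  1.686 -0.002  1.058 -0.017] f [-3.32 -1.72  3.35] 0.4577943166651027
[-0.3458899   0.31170146  0.1695935 ]
```

Emit:
carry_out --deltas '[0, 0, 0, 0, 0, 0.15, 0, 0, 0, 0, 0, 0.3, 0, 0, 0, 0, 0, 0.45, 0, 0, 0, 0, 0, 0.6, 0, 0, 0, 0, 0, 0.75]'

```text
time: 18.18
eef_pos: [0.625, -0.2347, 0.0652]
tcp_rot: [0.987, 0.164, -0.001, 0.0]
contact_force: [-3.6, -0.3, 4.4]
opening: 0.458
finger_force: 40.6
```

Emit:
carry_out --deltas '[0, 0, 0, 0, 0, 0.15, 0, 0, 0, 0, 0, 0.3, 0, 0, 0, 0, 0, 0.45, 0, 0, 0, 0, 0, 0.6, 0, 0, 0, 0, 0, 0.6]'

```text
time: 18.8
eef_pos: [0.6248, -0.2343, 0.0652]
tcp_rot: [0.991, -0.133, -0.001, 0.0]
contact_force: [-4.5, 0.5, 5.2]
opening: 0.458
finger_force: 40.6
```

```bash
python3 -c "
from rel import *
rel(.6258,-.2348,.065,77.45);print(ctrl.get_state()['wrist_torque'])"
```

```text
t 18.8 delta [0.0011 0.0002 0.0002] rotz -0.0478 z-tilt [-2.4e-03  1.0e-04 -1.0e+00] q [-5.100e-01  3.970e-01  1.686e+00 -1.000e-03  1.060e+00  1.328e+00] f [-4.5   0.52  5.23] 0.4575367521472362
[-0.15220249  0.70016111  0.03692004]
```

About 3.2 rad turned. Releasing, rising and checking.

Emit:
carry_out --deltas '[0, 0, 0, 0, 0, 0, 0, 0, 0, 0, 0, 0, 0, 0, 0, 0, 0, 0, 0, 0, 0, 0, 0, 0, 0, 0, 0, 0, 0, 0]' --grip 100

```text
time: 19.42
eef_pos: [0.6256, -0.2342, 0.0645]
tcp_rot: [0.991, -0.133, -0.0, -0.0]
contact_force: [0.0, 0.2, -0.4]
opening: 1.002
finger_force: 0.0
```

Emit:
carry_out --deltas '[0, 0, -0.03, 0, 0, 0, 0, 0, -0.07, 0, 0, 0, 0, 0, -0.12, 0, 0, 0, 0, 0, -0.17, 0, 0, 0, 0, 0, -0.2, 0, 0, 0]'

```text
time: 20.05
eef_pos: [0.6265, -0.2347, 0.2687]
tcp_rot: [0.991, -0.133, 0.002, 0.001]
contact_force: [0.3, -0.5, 0.2]
opening: 1.0
finger_force: 0.0
```

Emit:
carry_out --deltas '[0, 0, 0, 0, 0, 0, 0, 0, 0, 0, 0, 0]'

```text
time: 20.3
eef_pos: [0.6249, -0.2339, 0.2627]
tcp_rot: [0.991, -0.133, -0.001, -0.0]
contact_force: [-0.1, -0.0, 0.8]
opening: 1.002
finger_force: 0.0
```

Run:
```python
from clampfit import *
im=look('w7',[.5673,-.221,-.219],.03)
ctrl.read_camera('scene')
o=[]
for c in ['scene','side']:
    i,d=ctrl.read_camera(c);o.append(i)
r=[(ctrl.find_in('wrist','clamp_cap')or[{'uv':(320,300)}])[0]['uv']];print(r)
u,v=map(int,r[0]);u=min(max(u,120),520);v=min(max(v,90),390)
a=cv2.resize(im[v-90:v+90,u-120:u+120,::-1],(400,300),interpolation=cv2.INTER_CUBIC)
b=cv2.resize(o[1][80:200,270:430,::-1],(400,300),interpolation=cv2.INTER_CUBIC)
c=cv2.resize(o[0][:,:,::-1],(400,300));e=cv2.resize(im[:,:,::-1],(400,300))
cv2.imwrite('pics/end.png',np.vstack([np.hstack([a,b]),np.hstack([c,e])]))
```

```text
t 20.3 [ 0.6249 -0.2339  0.2627] [-0.2641 -0.9645] [-0.51   0.23   1.523  0.     1.391  1.328]
base 1697 [ 567.9 -220.8] [ 72.1 193.6] 78.01 z 0.0441
bar 1163 [ 546.4 -212.3] [18. 79.] 75.1 z 0.0838
block 680 [ 492.5 -198. ] [49.2 22.9] 75.39 z 0.066
bridge 1570 [ 625.1 -232.7] [56.2 63.7] 74.67 z 0.0879
cap 1581 [ 627.2 -233.7] [38.6 39. ] 74.92 z 0.134
all 37905 [ 565.7 -220.9] [ 90.  204.1] 77.65 z 0.3764
[[320.2, 240.9]]
```

View pics/end.png

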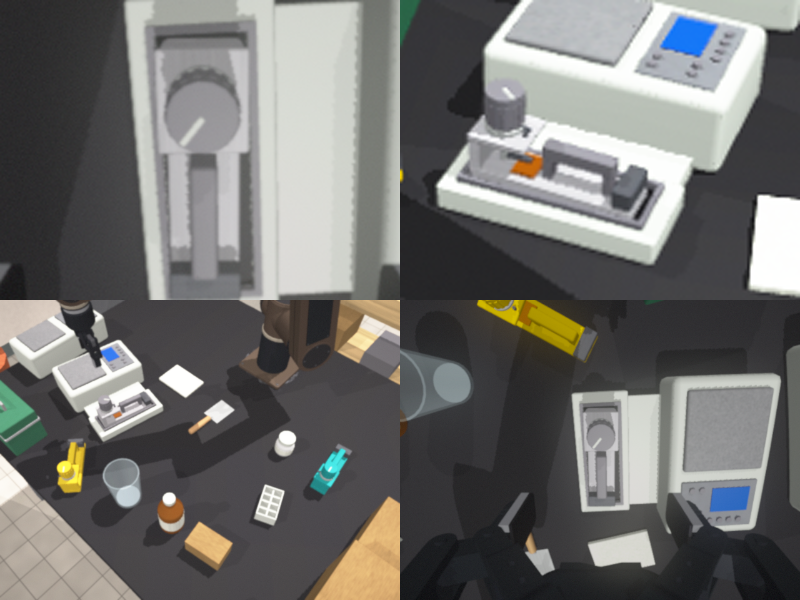

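The side crop at (515,155) shows the pointer at the pin on the handle side. The white line turned with the gripper, so there was no pad slip: 3.19 rad in all, leaving at least 1.39 rad of slip. The clamp lies flat inside the rim, turned about 2.7°, and the bystanders are unmoved. Handing in.

```bash
python3 -c "
from plant import ctrl
print(ctrl.sign_off())"
```

```text
the job is handed in; nothing more can be done
None
```

I set the grey clamp down flat inside the bay rim and turned its cap about 3.2 rad clockwise, so the pointer is at its stop and the clutch slipped about 1.4 rad or more; the job is handed in at about 20 s, the verdict was not shown, and the other things on the bench look unmoved.

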